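# Present the edge of a plate at the bin end of the ledge

## Task

Push the long drilled aluminium plate along the ledge until about a third of its length sticks out past the end where the open parts bin stands (not the carton), so that the next person can take it by its edge; it must lie flat on the ledge with its long side flush against the fence at the back. Use only the outside of the fingers or the fingertips: do not pick the plate up or let it tip or fall, and leave everything else where it stands.

Things in the scene. Friction and masses are not known exactly. Their poses are not given: they have to be found in the camera images.
- ledge: fixed dark steel ledge on the table, 160 mm deep (its x), 320 mm long (its y), flat top 70 mm above the table. Origin: on the table under its centre; x points away from the robot to the fence, y to the left along the ledge; both ends (y = -160 and +160 mm) are open. The fence is a bar 12 mm thick and 15 mm above the top, along the whole far long side; its inner face is at x = +68 mm. The ledge is placed anew each time and turned up to 0.25 rad
- plate: loose aluminium plate 70 mm (its x) by 150 mm (its y, along the ledge), 6 mm thick, about 0.17 kg, with a 10 mm through hole near each corner. Origin: centre of its underside. It lies flat on the ledge, at the start 12 to 28 mm short of the fence and turned up to 0.1 rad. Flush against the fence its origin is at x = +33 mm of the ledge; a third of it sticks out when its origin is at y = +135 or -135 mm of the ledge
- bin: fixed open green plastic parts bin 100 mm (x) by 130 mm (y), 55 mm high, lower than the ledge; it stands on the table just beyond one end of the ledge, left or right; origin under its centre
- carton: fixed closed cardboard carton 110 x 120 mm, 50 mm high, on the table just beyond the other end of the ledge; origin under its centre
- bushing: brass flanged bushing 26 mm across, 30 mm high, standing on a front corner of the ledge; origin under its centre
- bolt: steel bolt standing on its 22 mm head, 38 mm high, on the other front corner of the ledge; origin under its centre
- small_plate: square aluminium plate 60 x 60 x 6 mm without holes, lying on the table; origin under its centre; not the plate to push
- collar: steel ring 48 mm across, 22 mm high, lying on the table in front of the ledge; origin under its centre
- driver: screwdriver lying on the table behind the ledge; origin under its middle
There are look-alikes about, which are no part of the job. There is more than one size of the plate; the one meant has the size given above.

How it is judged:
By the outcome, as a careful person would: the job done as asked, in the order asked, and still so for the second after the job is handed in, with the robot touching nothing.
It also fails if it takes over 45 s, if anything falls off the work surface, if the arm or the gripper's body presses on something with over 40 N, if the wrist force passes 120 N, or if a joint passes its speed limit or range.

## Robot

A 7-joint arm with a two-finger parallel gripper is mounted at the origin on the work surface. World frame = base frame: x ahead of the robot, y to its left, z up, the work surface at z = 0. Lengths are in m, angles in rad, forces in N, time in s.
With the tool pointing down it reaches from about 0.4 to 0.875 m from the base axis. Payload 19.3 kg.
Tool frame: the origin (TCP) lies at the very end of the fingers, on their centre line; the grasp point (between the pads) lies 19 mm behind it; y points along the fingers, x is the direction in which the jaws open and shut, and the axes are right-handed (so a half turn about y gives the same grasp; the last joint's range is limited). The gripper opens to 85 mm and grips with 20 to 120 N. Pads are 22 mm wide; open, the fingers measure 114 mm over their backs; the gripper's body (76 mm by 85 mm) begins 54 mm behind the grasp point. The pads swing forward as they close: fully open they stand 13 mm farther back than shut.
Start: joints at [-1.289, 0.521, -0.036, 1.599, 0.021, 1.021, -0.113], TCP at [0.215, 0.587, 0.231] pointing down, gripper open.
Joint ranges: [-2.91, 2.91], [-0.3, 2.13], [-1.5, 1.42], [0.17, 2.43], [-1.26, 4.41], [0.16, 1.93], [-2.52, 2.52]. Speed limits (rad/s): [1.89, 1.89, 2.39, 2.39, 3.01, 3.01, 3.01].

## Interface

Orientations are given as [roll, pitch, yaw] about the fixed x, y, z axes, in that order (R = Rz(yaw) Ry(pitch) Rx(roll)).
In Python, from workcell import bot gives the robot as it stands. The module is installed in compiled form; this text tells all that it offers.
- The arm moves only by the shell command python3 -m crank 'ROWS' [FORCE]. ROWS is JSON, a list of rows, each an object of numbers: "hand": the closure, from 0 (fully open) to 1 (shut); "dx", "dy", "dz": the shift along the tool's x, y, z in mm; "yaw": the turn about the tool's y in rad. In form: [{"hand": .., "dx": .., "dy": .., "dz": .., "yaw": ..}, ...]. A call has 1 to 12 rows; each row is the pose to reach, as a shift and turn from the pose commanded when the call began, along the tool's axes at that moment; what a row does not reach only later rows make up. A row lasts 1/12 s, in which the tool goes at most 41.7 mm and 7.16 degrees, less where a joint would pass 70% of its speed; a pose out of reach is approached as far as the arm can. A call with a gripper value outside its range is refused whole. The fingers move at their own pace and stop on an object; FORCE is the grip in N (left out, the last holds). Time passes only in rows, so rows that repeat a pose let the fingers close. It gives the time, the measured TCP pose, the force and the opening at its end, in the units of the state.
- bot.observe(): the state, without advancing time (a new reading comes with each control period).
- bot.grab_frame(name): name is "side" or "top"; returns the picture (384x512x3 uint8, red, green, blue); there is no depth.
- bot.camera_info(name): a dict with "fx", "fy", "cx", "cy" (pixels), "rvec" (rotation vector, rad) and "tvec" (3), from world to camera coordinates, as OpenCV has them. Camera axes: x right, y down, z forward; pixel columns grow to the right and rows downward; lengths in m; the calibration is good to about 2 mm. A picture is of the moment at which its call begins. camera_info takes no time and is no camera call.
- bot.job_done(): hands the job in, once; it reports no verdict.
The state is a dict: "clock": time; "qpos": joint angles; "qd": joint speeds; "joint_efforts": joint torques, N m; "position": TCP position; "tool_rot": TCP orientation; "force": force on the tool from outside, world axes, zero at the start; "moment": the same for the moment, N m; "grip_width": finger opening in m.
Only numpy, scipy, OpenCV 4.12 (cv2) and the standard library are available. Lean on these libraries where they do the work, as an engineer would, in place of code of your own. Each camera call takes 0.05 s, during which the arm holds its last target.

## Working session

There is one attempt and no reset: what is moved stays moved. The work goes in short steps, Python scripts to look and compute and a shell command to move; the robot and the scene stay as the last step left them, time stands still between calls to the robot, and variables do not carry over. Pictures are saved under pics/ and viewed, and the job is handed in when it is done.

```bash
mkdir -p pics; cat > h.py <<'E'
import numpy as np, cv2
from workcell import bot
def cam(n):
    c=bot.camera_info(n);K=np.array([[c['fx'],0,c['cx']],[0,c['fy'],c['cy']],[0,0,1.]])
    return K,np.array(c['rvec'],float),np.array(c['tvec'],float)
def back(n,px,z):
    K,r,t=cam(n);R=cv2.Rodrigues(r)[0]
    px=np.atleast_2d(px).astype(float);C=-R.T@t
    d=(R.T@np.linalg.inv(K)@np.c_[px,np.ones(len(px))].T).T
    return C+d*((z-C[2])/d[:,2])[:,None]
def proj(n,P):
    K,r,t=cam(n);return cv2.projectPoints(np.atleast_2d(P).astype(float),r,t,K,None)[0][:,0]
def snap(n,f):
    im=bot.grab_frame(n);cv2.imwrite('pics/'+f,cv2.cvtColor(im,cv2.COLOR_RGB2BGR));return im
E
python3 - <<'E'
from h import *
for n in('top','side'):
    snap(n,n+'0.png');K,r,t=cam(n);print(n,K[0,0],-cv2.Rodrigues(r)[0].T@t)
o=bot.observe();print(o)
E
```

```text
top 458.44326689642674 [ 0.31046057 -0.03895936  1.25125329]
side 348.00485674463647 [0.47850448 0.58857537 0.58187148]
{'clock': 0.1, 'qpos': array([-1.28920417,  0.52190594, -0.03631275,  1.59993554,  0.02122098,
        1.02110862, -0.11280219]), 'qd': array([ 1.05564253e-03, -2.80126272e-04,  1.15695068e-03, -2.17730999e-03,
        2.01830763e-04,  9.21425579e-04, -3.99233882e-06]), 'joint_efforts': array([ 3.58438752e-03, -9.28491068e+01,  1.98406711e+00, -3.70534551e+01,
        1.81909947e-02,  5.23617447e-03, -4.29965712e-05]), 'position': array([0.21530678, 0.586431  , 0.2308192 ]), 'tool_rot': array([-1.57088942e+00,  9.67577567e-04,  1.21898891e+00]), 'force': array([-0.33008244, -0.29499214, -0.09136611]), 'moment': array([ 0.0109481 ,  0.02679395, -0.02053169]), 'grip_width': 0.0853044520463437}
```

View pics/top0.png

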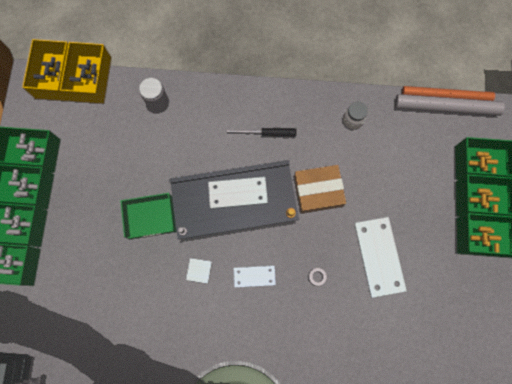

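View pics/side0.png

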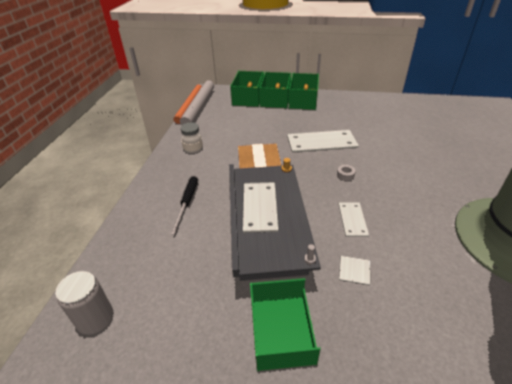

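```bash
python3 - <<'E'
from h import *
im=cv2.imread('pics/top0.png');c=im[150:250,115:355];cv2.imwrite('pics/crop0.png',cv2.resize(c,(792,330),interpolation=cv2.INTER_CUBIC))
im=cv2.imread('pics/side0.png');c=im[135:290,215:335];cv2.imwrite('pics/crop0s.png',cv2.resize(c,(464,600),interpolation=cv2.INTER_CUBIC))
# plate outline top
t=cv2.imread('pics/top0.png');m=((t.min(2)>150)*255).astype(np.uint8);
for ct in cv2.findContours(m[:320],cv2.RETR_EXTERNAL,cv2.CHAIN_APPROX_NONE)[0]:
    if cv2.contourArea(ct)>300:
        p=cv2.boxPoints(cv2.minAreaRect(ct)); print(cv2.minAreaRect(ct))
        for z in(.076,.006):
            w=back('top',p,z);print(z,np.round(np.linalg.norm(np.diff(w,axis=0),axis=1)*1000),w[:,:2].mean(0).round(3))
E
```

```text
((254.12454223632812, 275.99224853515625), (20.460079193115234, 41.918209075927734), 86.42366790771484)
0.076 [106.  51. 105.] [ 0.36  -0.024]
0.006 [113.  54. 112.] [ 0.362 -0.023]
((198.26998901367188, 270.1099853515625), (23.193103790283203, 22.76883888244629), 8.130102157592773)
0.076 [57. 59. 57.] [0.363 0.118]
0.006 [60. 63. 60.] [0.366 0.128]
((380.3145446777344, 256.6966247558594), (78.55091857910156, 35.82761764526367), 77.00537872314453)
0.076 [ 94. 197.  91.] [ 0.434 -0.34 ]
0.006 [100. 209.  96.] [ 0.442 -0.358]
((320.53436279296875, 186.7145233154297), (10.743354797363281, 44.9088020324707), 80.90972137451172)
0.076 [119.  29. 119.] [ 0.604 -0.18 ]
0.006 [127.  31. 126.] [ 0.622 -0.188]
((237.22132873535156, 191.9344482421875), (26.16482925415039, 57.6712646484375), 84.80557250976562)
0.076 [152.  71. 150.] [0.573 0.038]
0.006 [162.  75. 159.] [0.589 0.043]
((150.0, 87.5), (19.0, 22.0), 90.0)
0.076 [61. 57. 61.] [0.85  0.305]
0.006 [65. 60. 64.] [0.882 0.326]
```

View pics/crop0.png

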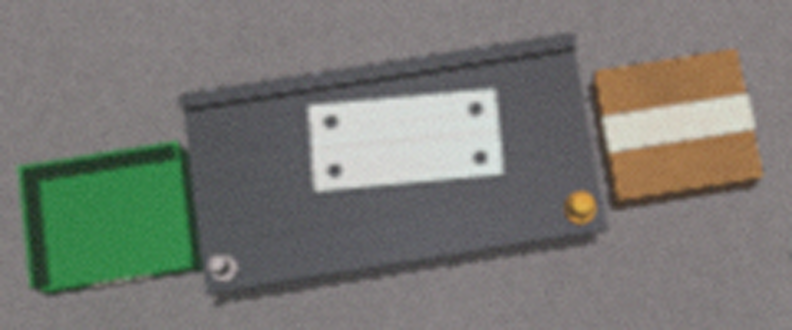

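View pics/crop0s.png

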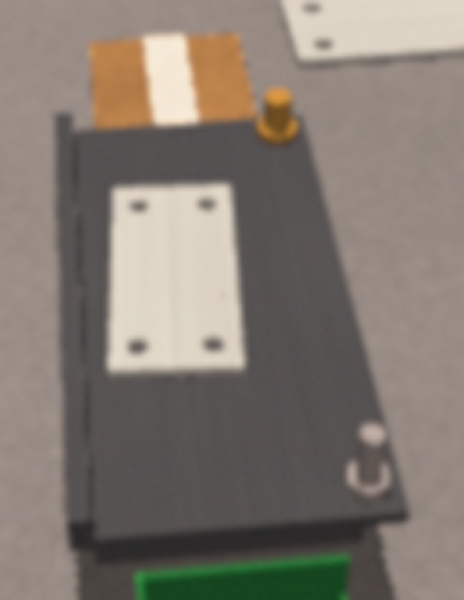

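```bash
cat >> h.py <<'E'
def plate(n='top',im=None,box=(165,215,120,340)):
    if im is None: im=bot.grab_frame(n)
E
python3 - <<'E'
from h import *
from scipy.optimize import least_squares
t=cv2.imread('pics/top0.png');
c=t[150:250,160:310];cv2.imwrite('pics/crop1.png',cv2.resize(c*1,(800,533),interpolation=cv2.INTER_NEAREST))
O=np.array([[.08,.16,.085],[.08,-.16,.085],[-.08,.16,.07],[-.08,-.16,.07]])
px=np.array([[169.5,179.1],[288.6,161.2],[179.2,238.8],[296.8,221.2]])
def W(p,Q): 
    c,s=np.cos(p[2]),np.sin(p[2]);return np.c_[p[0]+c*Q[:,0]-s*Q[:,1],p[1]+s*Q[:,0]+c*Q[:,1],Q[:,2]]
r=least_squares(lambda p:(proj('top',W(p,O))-px).ravel(),[.55,.04,.1]);print(r.x,r.fun.round(1))
# side
ps=np.array([[215+72/3.87,135+548/3.87],[215+408/3.87,135+518/3.87]])
print(proj('side',W(r.x,np.array([[.08,.16,.085],[-.08,.16,.07],[.068,.16,.07],[.08,-.16,.085]]))),ps)
m=((t.min(2)>150)*255).astype(np.uint8)
p=np.array([.573,.038,.1])
E
```

```text
[0.55100967 0.04511941 0.23106098] [-0.5 -0.4  0.6 -0.3 -2.3  0.8  2.3 -0.3]
[[233.66161264 267.96605356]
 [322.50473869 266.14664439]
 [240.95156949 272.65936335]
 [230.90360347 162.87691331]] [[233.60465116 276.60206718]
 [320.42635659 268.8501292 ]]
```

View pics/crop1.png

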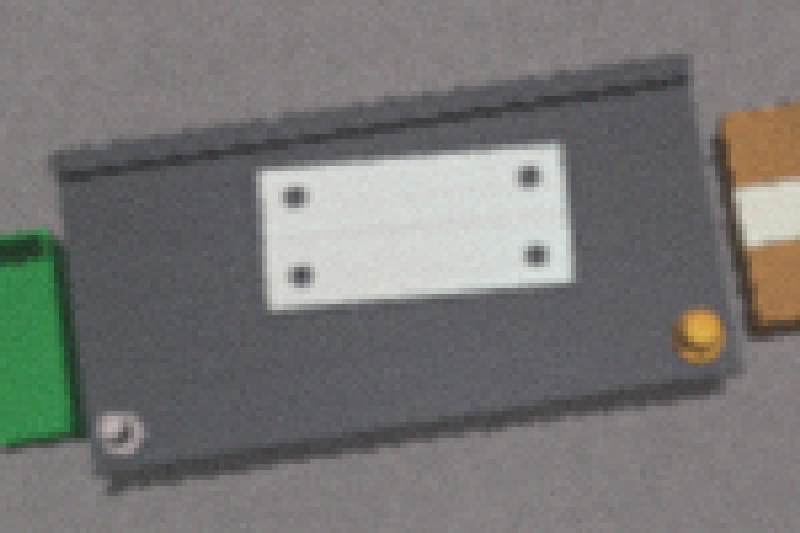

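```bash
cat >> h.py <<'E'
from scipy.optimize import least_squares
def W(p,Q): 
    c,s=np.cos(p[2]),np.sin(p[2]);return np.c_[p[0]+c*Q[:,0]-s*Q[:,1],p[1]+s*Q[:,0]+c*Q[:,1],Q[:,2]]
def inv(p,X):
    c,s=np.cos(p[2]),np.sin(p[2]);d=np.atleast_2d(X)[:,:2]-p[:2];return d@np.array([[c,-s],[s,c]])
E
python3 - <<'E'
from h import *
O=np.array([[.08,.16,.085],[.08,-.16,.085],[-.08,.16,.07],[-.08,-.16,.07]])
px=np.array([[169.4,178.7],[289.4,160.3],[178.2,239.1],[299.1,219.75]])
q=np.array([[258,170],[563,143],[268,311],[576,283]])/5.333+[160,150]
P=np.array([[.035,.075,.076],[.035,-.075,.076],[-.035,.075,.076],[-.035,-.075,.076]])
r=least_squares(lambda p:(proj('top',W(p,O))-px).ravel(),[.55,.04,.1]);print('ledge',r.x,r.fun.round(1))
r2=least_squares(lambda p:(proj('top',W(p,P))-q).ravel(),[.55,.04,.1]);print('plate',r2.x,r2.fun.round(1))
print('plate in ledge',inv(r.x,r2.x[:2]),r2.x[2]-r.x[2])
# side-view fits
s=np.array([[113,185],[233,183],[107,370],[245,370]])/3.87+[215,135]
Ps=P[[1,3,0,2]]
r3=least_squares(lambda p:(proj('side',W(p,Ps))-s).ravel(),[.55,.04,.1]);print('plate side',r3.x,r3.fun.round(1))
# bolt, bushing
print(inv(r.x,back('top',[[160+122/5.333,150+435/5.333]],.075)),inv(r.x,back('top',[[160+697/5.333,150+336/5.333]],.085)))
im=cv2.imread('pics/side0.png');im=cv2.resize(im,None,fx=1.5,fy=1.5)
B=np.array([[.08,.16,.085],[.08,-.16,.085],[.068,-.16,.085],[.068,.16,.085],[.068,.16,.07],[-.08,.16,.07],[-.08,-.16,.07]])
cv2.polylines(im,[(proj('side',W(r.x,B))*1.5).astype(int)],True,(0,0,255))
cv2.polylines(im,[(proj('side',W(r2.x,P[[0,1,3,2]]))*1.5).astype(int)],True,(0,0,255));cv2.imwrite('pics/ov0.png',im)
np.save('ledge.npy',r.x)
E
```

```text
ledge [0.55265002 0.0439477  0.23746572] [-0.  -0.1  0.  -0.3 -0.5  0.2  0.6  0.1]
plate [0.57167948 0.03574938 0.1697189 ] [ 0.3  0.2 -0.3  0.3  0.3 -0.3 -0.2 -0.2]
plate in ledge [[ 0.01656687 -0.01244474]] -0.06774681712958763
plate side [0.57272387 0.04044325 0.16038066] [ 0.5  0.6 -0.3  0.5  0.2 -0.  -0.4 -0.8]
[[-0.06297311  0.14353846]] [[-0.06090279 -0.13856931]]
```

View pics/ov0.png

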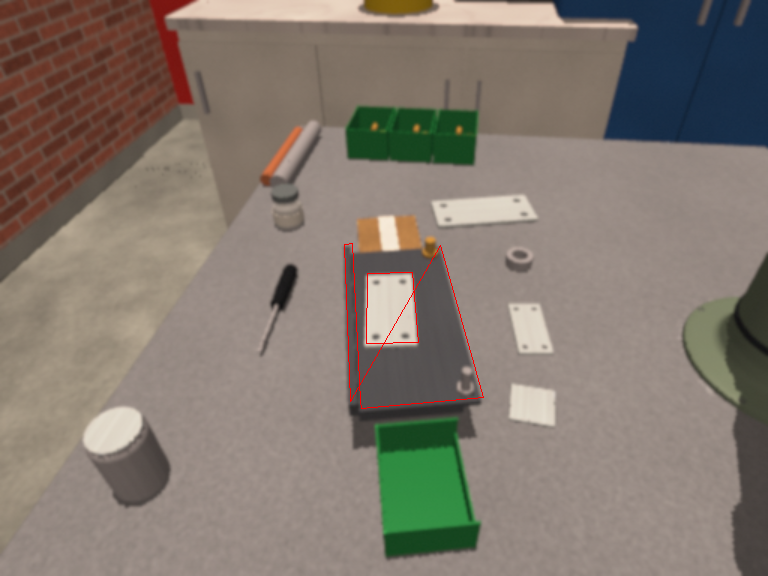

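```bash
cat >> h.py <<'E'
from scipy.spatial.transform import Rotation as Ro
L=np.load('ledge.npy')+[0,.002,0]
def goto(x,y,z,yaw=None):
    o=bot.observe();R=Ro.from_euler('xyz',o['tool_rot']).as_matrix()
    t=W(L,np.array([[x,y,z]])/1000.)[0]
    cur=inv(L,o['position'][:2])[0]*1000
    yaw=L[2] if yaw is None else yaw
    print('t',o['clock'],'cur ledge',cur.round(1),'z',(o['position'][2]*1000).round(1),'yawerr',round(o['tool_rot'][2]-yaw,4),'F',o['force'].round(1),'w',round(o['grip_width'],4))
    print('target',t.round(3),'shift dx,dy,dz',(R.T@(t-o['position'])*1000).round(1),'yaw',round(o['tool_rot'][2]-yaw,3))
E
python3 -c "
from h import *
goto(-45,-25,150)"
```

```text
t 0.1 cur ledge [-200.7  604.7] z 230.8 yawerr 0.9815 F [-0.3 -0.3 -0.1] w 0.0853
target [0.515 0.011 0.15 ] shift dx,dy,dz [-436.8   81.3 -479.4] yaw 0.982
```

```bash
python3 -m crank '[{"hand":1,"dx":-30,"dy":0,"dz":-33,"yaw":0.1},{"hand":1,"dx":-56,"dy":0,"dz":-62,"yaw":0.2},{"hand":1,"dx":-82,"dy":0,"dz":-90,"yaw":0.3},{"hand":1,"dx":-108,"dy":0,"dz":-118,"yaw":0.4},{"hand":1,"dx":-134,"dy":0,"dz":-147,"yaw":0.5},{"hand":1,"dx":-160,"dy":0,"dz":-176,"yaw":0.6},{"hand":1,"dx":-186,"dy":0,"dz":-204,"yaw":0.7},{"hand":1,"dx":-210,"dy":0,"dz":-231,"yaw":0.8},{"hand":1,"dx":-230,"dy":0,"dz":-253,"yaw":0.9},{"hand":1,"dx":-245,"dy":0,"dz":-269,"yaw":0.982},{"hand":1,"dx":-250,"dy":0,"dz":-274,"yaw":0.982},{"hand":1,"dx":-250,"dy":0,"dz":-274,"yaw":0.982}]' 40; python3 -c "
from h import *
goto(-45,-25,150)"
```

```text
clock: 1.1
position: [0.387, 0.2562, 0.2313]
tool_rot: [-1.571, 0.0, 0.235]
force: [-0.4, 0.6, 0.8]
grip_width: 0.0001
t 1.1 cur ledge [-111.5  243.3] z 231.3 yawerr -0.0022 F [-0.4  0.6  0.8] w 0.0001
target [0.515 0.011 0.15 ] shift dx,dy,dz [  67.1   81.4 -268.1] yaw -0.002
```

```bash
python3 -m crank '[{"hand":1,"dx":8,"dy":0,"dz":-30,"yaw":-0.002},{"hand":1,"dx":17,"dy":0,"dz":-65,"yaw":-0.002},{"hand":1,"dx":25,"dy":0,"dz":-100,"yaw":-0.002},{"hand":1,"dx":34,"dy":0,"dz":-135,"yaw":-0.002},{"hand":1,"dx":43,"dy":10,"dz":-170,"yaw":-0.002},{"hand":1,"dx":52,"dy":30,"dz":-205,"yaw":-0.002},{"hand":1,"dx":60,"dy":55,"dz":-235,"yaw":-0.002},{"hand":1,"dx":65,"dy":75,"dz":-258,"yaw":-0.002},{"hand":1,"dx":67,"dy":90,"dz":-268,"yaw":-0.002},{"hand":1,"dx":67,"dy":110,"dz":-268,"yaw":-0.002},{"hand":1,"dx":67,"dy":120,"dz":-268,"yaw":-0.002},{"hand":1,"dx":67,"dy":120,"dz":-268,"yaw":-0.002}]'; python3 - <<'E'
from h import *
goto(-45,-25,73)
a=snap('side','side1.png');b=snap('top','top1.png')
cv2.imwrite('pics/c1.png',np.hstack([cv2.resize(a[100:300,200:340],(420,600))[:,:,::-1],cv2.resize(b[140:250,150:300],(380,600))[:,:,::-1]]))
E
```

```text
clock: 2.1
position: [0.5134, 0.014, 0.1093]
tool_rot: [-1.57, 0.003, 0.241]
force: [-0.3, 0.5, -0.2]
grip_width: 0.0
t 2.1 cur ledge [-45.7 -21.8] z 109.3 yawerr 0.0039 F [-0.3  0.5 -0.2] w 0.0
target [0.515 0.011 0.073] shift dx,dy,dz [ 0.8 36.3 -3.2] yaw 0.004
```

View pics/c1.png

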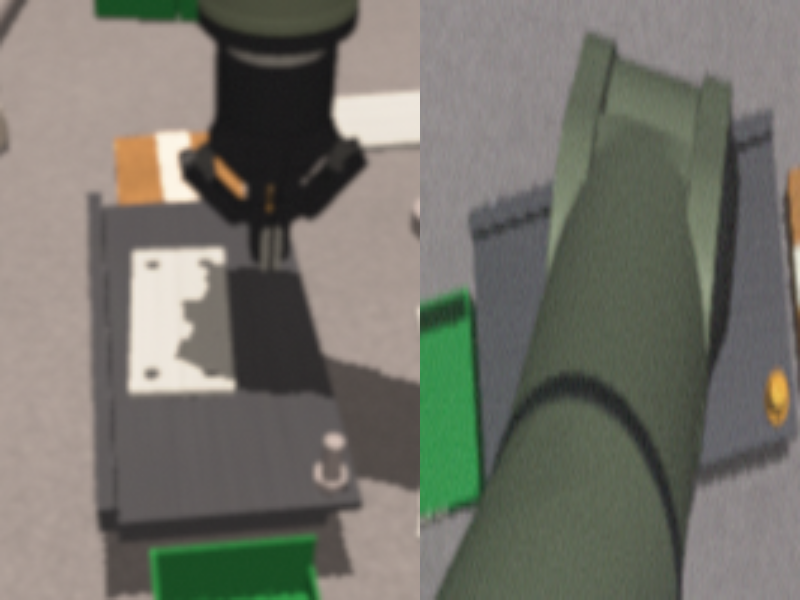

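```bash
python3 -m crank '[{"hand":1,"dx":0.8,"dy":12,"dz":-3,"yaw":0.003},{"hand":1,"dx":0.8,"dy":24,"dz":-3,"yaw":0.003},{"hand":1,"dx":0.8,"dy":32,"dz":-3,"yaw":0.003},{"hand":1,"dx":0.8,"dy":36,"dz":-3,"yaw":0.003},{"hand":1,"dx":0.8,"dy":36,"dz":-3,"yaw":0.003},{"hand":1,"dx":0.8,"dy":36,"dz":-3,"yaw":0.003}]'; python3 - <<'E'
from h import *
goto(-45,-25,73)
a=snap('side','side2.png')
cv2.imwrite('pics/c2.png',cv2.resize(a[120:280,200:340],(525,600),interpolation=cv2.INTER_CUBIC)[:,:,::-1])
E
```

```text
clock: 2.7
position: [0.5161, 0.0102, 0.0755]
tool_rot: [-1.571, -0.0, 0.236]
force: [0.1, 0.0, -0.4]
grip_width: -0.0002
t 2.7 cur ledge [-43.9 -26.2] z 75.5 yawerr -0.0013 F [ 0.1  0.  -0.4] w -0.0002
target [0.515 0.011 0.073] shift dx,dy,dz [-1.1  2.5  1.2] yaw -0.001
```

View pics/c2.png

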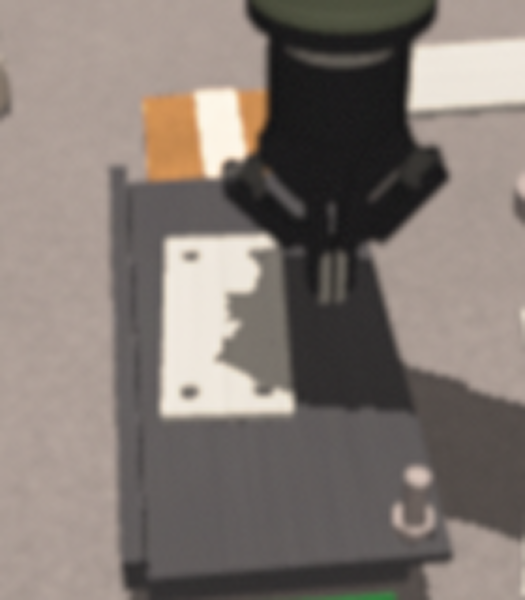

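```bash
python3 -m crank '[{"hand":1,"dx":0,"dy":3,"dz":0,"yaw":0},{"hand":1,"dx":2,"dy":3,"dz":0,"yaw":0},{"hand":1,"dx":4,"dy":3,"dz":0,"yaw":0},{"hand":1,"dx":6,"dy":3,"dz":0,"yaw":0},{"hand":1,"dx":8,"dy":3,"dz":0,"yaw":0},{"hand":1,"dx":10,"dy":3,"dz":0,"yaw":0},{"hand":1,"dx":12,"dy":3,"dz":0,"yaw":0},{"hand":1,"dx":14,"dy":3,"dz":0,"yaw":0},{"hand":1,"dx":16,"dy":3,"dz":0,"yaw":0},{"hand":1,"dx":18,"dy":3,"dz":0,"yaw":0},{"hand":1,"dx":20,"dy":3,"dz":0,"yaw":0},{"hand":1,"dx":20,"dy":3,"dz":0,"yaw":0}]'; python3 - <<'E'
from h import *
goto(-45,-25,73)
a=snap('side','side3.png')
cv2.imwrite('pics/c3.png',cv2.resize(a[120:280,200:340],(525,600),interpolation=cv2.INTER_CUBIC)[:,:,::-1])
E
```

```text
clock: 3.75
position: [0.5357, 0.0148, 0.0723]
tool_rot: [-1.571, -0.0, 0.236]
force: [1.3, 0.5, -0.6]
grip_width: 0.0001
t 3.75 cur ledge [-23.8 -26.3] z 72.3 yawerr -0.0014 F [ 1.3  0.5 -0.6] w 0.0001
target [0.515 0.011 0.073] shift dx,dy,dz [-21.2  -0.7   1.2] yaw -0.001
```

View pics/c3.png

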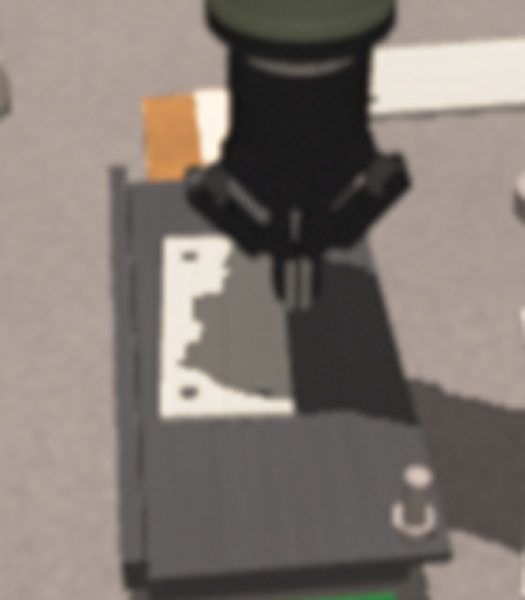

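```bash
python3 -m crank '[{"hand":1,"dx":2,"dy":0,"dz":0,"yaw":0},{"hand":1,"dx":4,"dy":0,"dz":0,"yaw":0},{"hand":1,"dx":6,"dy":0,"dz":0,"yaw":0},{"hand":1,"dx":8,"dy":0,"dz":0,"yaw":0},{"hand":1,"dx":10,"dy":0,"dz":0,"yaw":0},{"hand":1,"dx":10,"dy":0,"dz":0,"yaw":0}]'; python3 - <<'E'
from h import *
goto(-45,-25,73)
a=snap('side','side4.png')
cv2.imwrite('pics/c4.png',cv2.resize(a[120:280,200:340],(525,600),interpolation=cv2.INTER_CUBIC)[:,:,::-1])
E
```

```text
clock: 4.3
position: [0.5456, 0.0173, 0.0723]
tool_rot: [-1.571, -0.0, 0.236]
force: [0.5, -0.7, -0.4]
grip_width: -0.0001
t 4.3 cur ledge [-13.6 -26.2] z 72.3 yawerr -0.0013 F [ 0.5 -0.7 -0.4] w -0.0001
target [0.515 0.011 0.073] shift dx,dy,dz [-31.4  -0.7   1.2] yaw -0.001
```

View pics/c4.png

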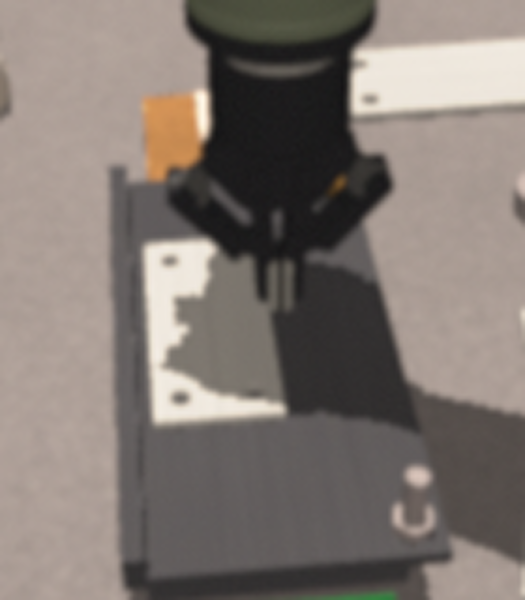

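```bash
python3 -m crank '[{"hand":1,"dx":-4,"dy":0,"dz":0,"yaw":0},{"hand":1,"dx":-4,"dy":0,"dz":10,"yaw":0},{"hand":1,"dx":-3,"dy":0,"dz":14,"yaw":0},{"hand":1,"dx":-1,"dy":0,"dz":14,"yaw":0},{"hand":1,"dx":1,"dy":0,"dz":14,"yaw":0},{"hand":1,"dx":2,"dy":0,"dz":14,"yaw":0},{"hand":1,"dx":3,"dy":0,"dz":14,"yaw":0},{"hand":1,"dx":4,"dy":0,"dz":14,"yaw":0},{"hand":1,"dx":5,"dy":0,"dz":14,"yaw":0},{"hand":1,"dx":5,"dy":0,"dz":14,"yaw":0}]'; python3 - <<'E'
from h import *
goto(-45,-25,73)
a=snap('side','side5.png')
cv2.imwrite('pics/c5.png',cv2.resize(a[120:280,200:340],(525,600),interpolation=cv2.INTER_CUBIC)[:,:,::-1])
E
```

```text
clock: 5.18
position: [0.5469, 0.0318, 0.0723]
tool_rot: [-1.571, -0.0, 0.236]
force: [0.4, -0.1, -0.2]
grip_width: -0.0
t 5.1833 cur ledge [ -8.9 -12.4] z 72.3 yawerr -0.0018 F [ 0.4 -0.1 -0.2] w -0.0
target [0.515 0.011 0.073] shift dx,dy,dz [-36.1  -0.7 -12.6] yaw -0.002
```

View pics/c5.png

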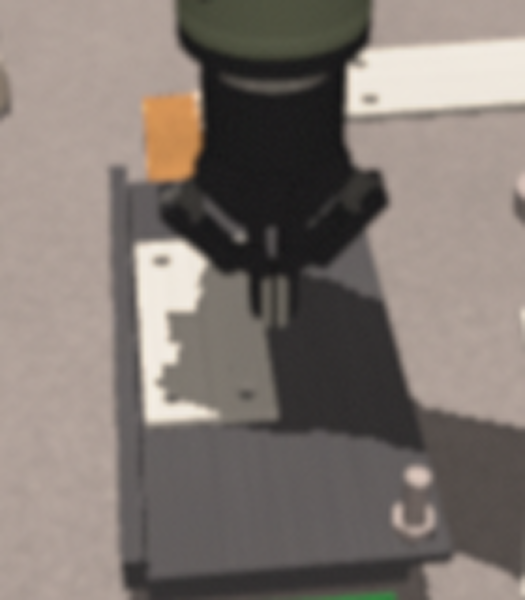

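```bash
python3 -m crank '[{"hand":1,"dx":1,"dy":0,"dz":0,"yaw":0},{"hand":1,"dx":2,"dy":0,"dz":0,"yaw":0},{"hand":1,"dx":2,"dy":0,"dz":0,"yaw":0}]';python3 -m crank '[{"hand":1,"dx":1,"dy":0,"dz":0,"yaw":0},{"hand":1,"dx":1,"dy":0,"dz":0,"yaw":0}]';python3 -m crank '[{"hand":1,"dx":1,"dy":0,"dz":0,"yaw":0},{"hand":1,"dx":1,"dy":0,"dz":0,"yaw":0}]'; python3 - <<'E'
from h import *
goto(-45,-25,73)
a=snap('side','side6.png')
cv2.imwrite('pics/c6.png',cv2.resize(a[120:280,200:340],(525,600),interpolation=cv2.INTER_CUBIC)[:,:,::-1])
E
```

```text
clock: 5.48
position: [0.5489, 0.0324, 0.0723]
tool_rot: [-1.571, -0.0, 0.236]
force: [-0.3, 0.0, 0.3]
grip_width: 0.0002
clock: 5.65
position: [0.5498, 0.0326, 0.0723]
tool_rot: [-1.571, -0.0, 0.236]
force: [-0.6, -0.1, 0.1]
grip_width: 0.0001
clock: 5.82
position: [0.5503, 0.0327, 0.0722]
tool_rot: [-1.571, 0.001, 0.236]
force: [-3.5, -1.0, 1.5]
grip_width: -0.0001
t 5.8167 cur ledge [ -5.4 -12.3] z 72.2 yawerr -0.0016 F [-3.5 -1.   1.5] w -0.0001
target [0.515 0.011 0.073] shift dx,dy,dz [-39.5  -0.7 -12.7] yaw -0.002
```

View pics/c6.png

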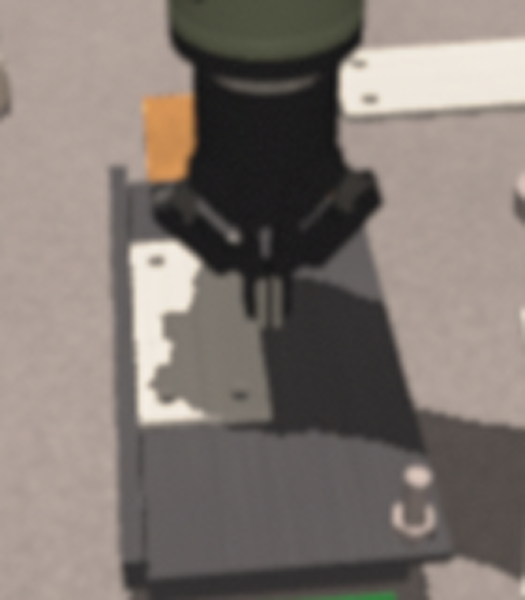

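```bash
python3 -m crank '[{"hand":1,"dx":1,"dy":0,"dz":0,"yaw":0},{"hand":1,"dx":1,"dy":0,"dz":0,"yaw":0}]';python3 -m crank '[{"hand":1,"dx":1,"dy":0,"dz":0,"yaw":0},{"hand":1,"dx":1,"dy":0,"dz":0,"yaw":0}]'; python3 - <<'E'
from h import *
goto(-45,-25,73)
a=snap('side','side7.png')
cv2.imwrite('pics/c7.png',cv2.resize(a[120:280,200:340],(525,600),interpolation=cv2.INTER_CUBIC)[:,:,::-1])
E
```

```text
clock: 6.03
position: [0.5504, 0.0328, 0.0721]
tool_rot: [-1.57, 0.003, 0.236]
force: [-8.8, -1.8, 6.3]
grip_width: 0.0001
clock: 6.2
position: [0.5506, 0.0328, 0.072]
tool_rot: [-1.57, 0.004, 0.236]
force: [-14.9, -3.5, 10.7]
grip_width: 0.0001
t 6.2 cur ledge [ -5.1 -12.3] z 72.0 yawerr -0.0019 F [-14.9  -3.5  10.7] w 0.0001
target [0.515 0.011 0.073] shift dx,dy,dz [-39.9  -0.8 -12.7] yaw -0.002
```

View pics/c7.png

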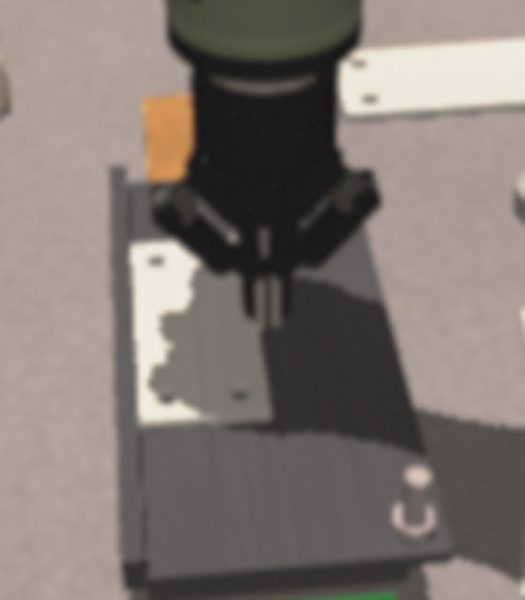

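```bash
python3 -m crank '[{"hand":1,"dx":-8,"dy":0,"dz":0,"yaw":0},{"hand":1,"dx":-10,"dy":-30,"dz":0,"yaw":0},{"hand":1,"dx":-8,"dy":-45,"dz":-15,"yaw":0},{"hand":1,"dx":5,"dy":-45,"dz":-45,"yaw":0},{"hand":1,"dx":20,"dy":-45,"dz":-75,"yaw":0},{"hand":1,"dx":32,"dy":-45,"dz":-95,"yaw":0},{"hand":1,"dx":36,"dy":-45,"dz":-104,"yaw":0},{"hand":1,"dx":36,"dy":-45,"dz":-106,"yaw":0},{"hand":1,"dx":36,"dy":-35,"dz":-106,"yaw":0},{"hand":1,"dx":36,"dy":-28,"dz":-106,"yaw":0},{"hand":1,"dx":36,"dy":-28,"dz":-106,"yaw":0}]'; python3 - <<'E'
from h import *
goto(33,-115,72.5)
a=snap('side','side8.png');b=snap('top','top8.png')
cv2.imwrite('pics/c8.png',np.hstack([cv2.resize(a[100:260,200:320],(450,600))[:,:,::-1],cv2.resize(b[150:245,160:310],(350,600))[:,:,::-1]]))
E
```

```text
clock: 7.17
position: [0.6109, -0.0598, 0.0983]
tool_rot: [-1.57, 0.002, 0.237]
force: [0.3, 0.1, -0.3]
grip_width: -0.0004
t 7.1667 cur ledge [  31.7 -116.5] z 98.3 yawerr -0.0001 F [ 0.3  0.1 -0.3] w -0.0004
target [ 0.612 -0.058  0.072] shift dx,dy,dz [ 1.3 25.8  1.5] yaw -0.0
```

View pics/c8.png

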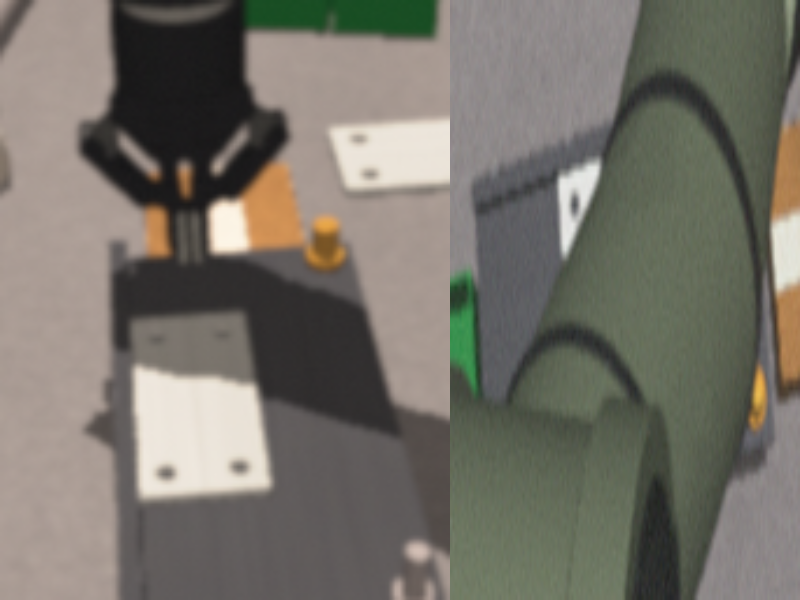

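```bash
cat >> h.py <<'E'
P=np.array([[.035,.075,.076],[.035,-.075,.076],[-.035,.075,.076],[-.035,-.075,.076]])
def fit(n,px):
    r=least_squares(lambda p:(proj(n,W(p,P))-px).ravel(),[.57,.1,.2])
    print(n,'plate ledge',(inv(L,r.x[:2])*1000).round(1),'yaw',(r.x[2]-L[2]).round(3),r.fun.round(1))
E
python3 - <<'E'
from h import *
fit('side',np.array([[139,500],[132,315],[271,488],[243,312]])/3.75+[200,100])
im=cv2.imread('pics/side8.png')
cv2.imwrite('pics/c8b.png',cv2.resize(im[170:240,225:280],(471,600),interpolation=cv2.INTER_CUBIC))
E
```

```text
side plate ledge [[35.3 -8.5]] yaw -0.003 [-0.  -0.7 -0.2  1.2 -0.1 -0.2  0.4 -0. ]
```

View pics/c8b.png

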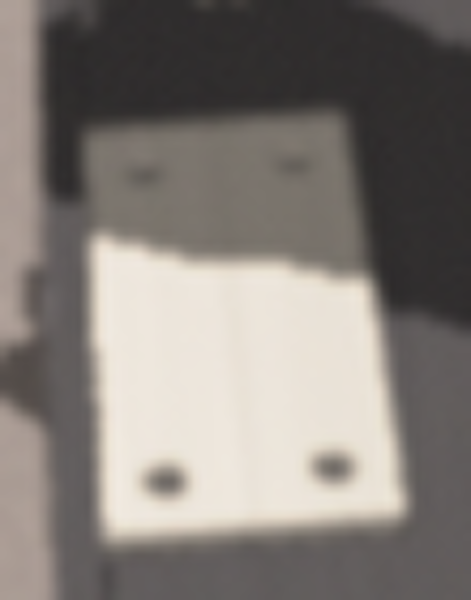

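```bash
python3 -m crank '[{"hand":1,"dx":1.5,"dy":13,"dz":0,"yaw":0},{"hand":1,"dx":1.5,"dy":26,"dz":0,"yaw":0},{"hand":1,"dx":1.5,"dy":26,"dz":0,"yaw":0},{"hand":1,"dx":1.5,"dy":26,"dz":6,"yaw":0},{"hand":1,"dx":1.5,"dy":26,"dz":12,"yaw":0},{"hand":1,"dx":1.5,"dy":26,"dz":18,"yaw":0},{"hand":1,"dx":1.5,"dy":26,"dz":24,"yaw":0},{"hand":1,"dx":1.5,"dy":26,"dz":30,"yaw":0},{"hand":1,"dx":1.5,"dy":26,"dz":36,"yaw":0},{"hand":1,"dx":1.5,"dy":26,"dz":42,"yaw":0},{"hand":1,"dx":1.5,"dy":26,"dz":46,"yaw":0},{"hand":1,"dx":1.5,"dy":26,"dz":46,"yaw":0}]'; python3 - <<'E'
from h import *
goto(33,49,72.5)
a=snap('side','side9.png')
cv2.imwrite('pics/c9.png',cv2.resize(a[120:280,200:340],(525,600),interpolation=cv2.INTER_CUBIC)[:,:,::-1])
E
```

```text
clock: 8.27
position: [0.603, -0.0152, 0.0745]
tool_rot: [-1.571, -0.0, 0.237]
force: [-0.1, 0.4, 1.7]
grip_width: -0.0005
t 8.2667 cur ledge [ 34.6 -71.3] z 74.5 yawerr -0.0005 F [-0.1  0.4  1.7] w -0.0005
target [0.573 0.101 0.072] shift dx,dy,dz [ -1.6   2.  120.3] yaw -0.001
```

View pics/c9.png

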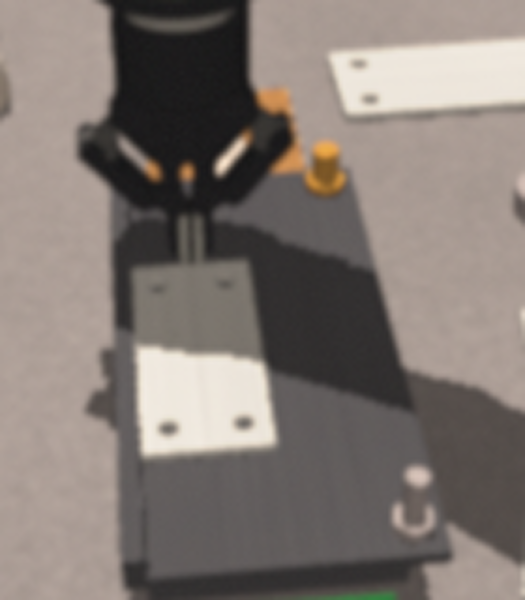

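```bash
python3 -m crank '[{"hand":1,"dx":-1,"dy":0,"dz":-3,"yaw":0},{"hand":1,"dx":-1,"dy":2,"dz":-3,"yaw":0},{"hand":1,"dx":-1,"dy":2,"dz":0,"yaw":0},{"hand":1,"dx":-1,"dy":2,"dz":6,"yaw":0},{"hand":1,"dx":-1,"dy":2,"dz":13,"yaw":0},{"hand":1,"dx":-1,"dy":2,"dz":20,"yaw":0},{"hand":1,"dx":-1,"dy":2,"dz":27,"yaw":0},{"hand":1,"dx":-1,"dy":2,"dz":34,"yaw":0},{"hand":1,"dx":-1,"dy":2,"dz":41,"yaw":0},{"hand":1,"dx":-1,"dy":2,"dz":46,"yaw":0},{"hand":1,"dx":-1,"dy":2,"dz":50,"yaw":0},{"hand":1,"dx":-1,"dy":2,"dz":50,"yaw":0}]'; python3 - <<'E'
from h import *
goto(33,49,72.5)
a=snap('side','side10.png')
cv2.imwrite('pics/c10.png',cv2.resize(a[120:280,200:340],(525,600),interpolation=cv2.INTER_CUBIC)[:,:,::-1])
E
```

```text
clock: 9.32
position: [0.5903, 0.0332, 0.0723]
tool_rot: [-1.57, -0.0, 0.237]
force: [-0.1, -0.5, 0.4]
grip_width: -0.0002
t 9.3167 cur ledge [ 33.6 -21.2] z 72.3 yawerr -0.0004 F [-0.1 -0.5  0.4] w -0.0002
target [0.573 0.101 0.072] shift dx,dy,dz [-0.6 -0.2 70.2] yaw -0.0
```

View pics/c10.png

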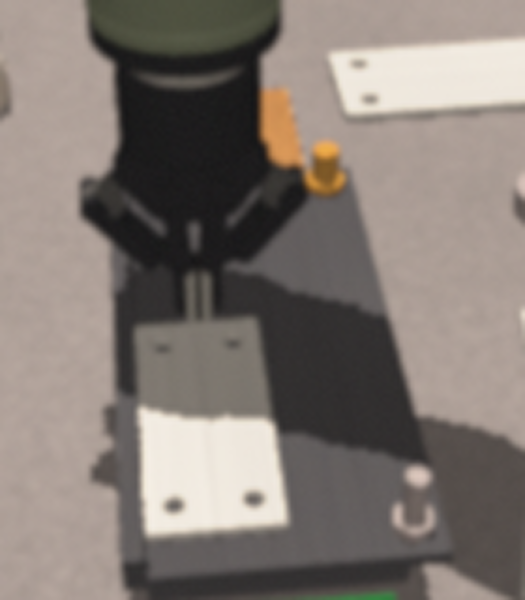

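```bash
python3 - <<'E'
from h import *
fit('side',np.array([[145,535],[134,327],[288,523],[259,318]])/3.75+[200,120])
E
python3 -m crank '[{"hand":1,"dx":0,"dy":0,"dz":6,"yaw":0},{"hand":1,"dx":0,"dy":0,"dz":12,"yaw":0},{"hand":1,"dx":0,"dy":0,"dz":18,"yaw":0},{"hand":1,"dx":0,"dy":0,"dz":24,"yaw":0},{"hand":1,"dx":0,"dy":0,"dz":30,"yaw":0},{"hand":1,"dx":0,"dy":0,"dz":36,"yaw":0},{"hand":1,"dx":0,"dy":0,"dz":42,"yaw":0},{"hand":1,"dx":0,"dy":0,"dz":46,"yaw":0},{"hand":1,"dx":0,"dy":0,"dz":50,"yaw":0},{"hand":1,"dx":0,"dy":0,"dz":50,"yaw":0}]'; python3 - <<'E'
from h import *
goto(33,49,72.5)
a=snap('side','side11.png')
cv2.imwrite('pics/c11.png',cv2.resize(a[140:300,200:340],(525,600),interpolation=cv2.INTER_CUBIC)[:,:,::-1])
E
```

```text
side plate ledge [[35.1 66.3]] yaw -0.003 [-0.   0.   0.4 -0.2  0.1  0.2 -0.5 -0.1]
clock: 10.2
position: [0.5785, 0.0818, 0.0722]
tool_rot: [-1.57, 0.0, 0.237]
force: [-0.4, -0.8, -0.5]
grip_width: -0.0001
t 10.2 cur ledge [33.5 28.8] z 72.2 yawerr -0.0005 F [-0.4 -0.8 -0.5] w -0.0001
target [0.573 0.101 0.072] shift dx,dy,dz [-0.6 -0.3 20.2] yaw -0.001
```

View pics/c11.png

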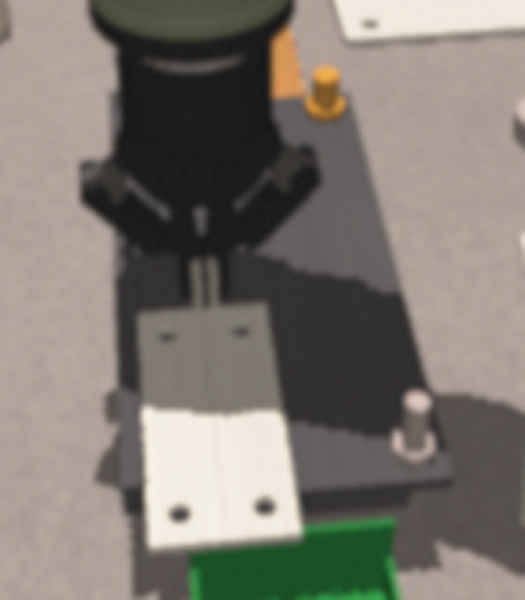

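```bash
python3 -m crank '[{"hand":1,"dx":0,"dy":0,"dz":4,"yaw":0},{"hand":1,"dx":0,"dy":0,"dz":8,"yaw":0},{"hand":1,"dx":0,"dy":0,"dz":12,"yaw":0},{"hand":1,"dx":0,"dy":0,"dz":15,"yaw":0},{"hand":1,"dx":0,"dy":0,"dz":17,"yaw":0},{"hand":1,"dx":0,"dy":0,"dz":17,"yaw":0}]'; python3 - <<'E'
from h import *
goto(33,49,72.5)
a=snap('side','side12.png')
cv2.imwrite('pics/c12.png',cv2.resize(a[190:310,210:330],(600,600),interpolation=cv2.INTER_CUBIC)[:,:,::-1])
b=snap('top','top12.png')
cv2.imwrite('pics/t12.png',cv2.resize(b[150:250,120:270],(800,533),interpolation=cv2.INTER_CUBIC)[:,:,::-1])
E
```

```text
clock: 10.75
position: [0.5746, 0.0978, 0.0723]
tool_rot: [-1.571, 0.0, 0.237]
force: [0.1, -0.3, 0.4]
grip_width: 0.0001
t 10.75 cur ledge [33.5 45.3] z 72.3 yawerr -0.0009 F [ 0.1 -0.3  0.4] w 0.0001
target [0.573 0.101 0.072] shift dx,dy,dz [-0.5 -0.2  3.7] yaw -0.001
```

View pics/c12.png

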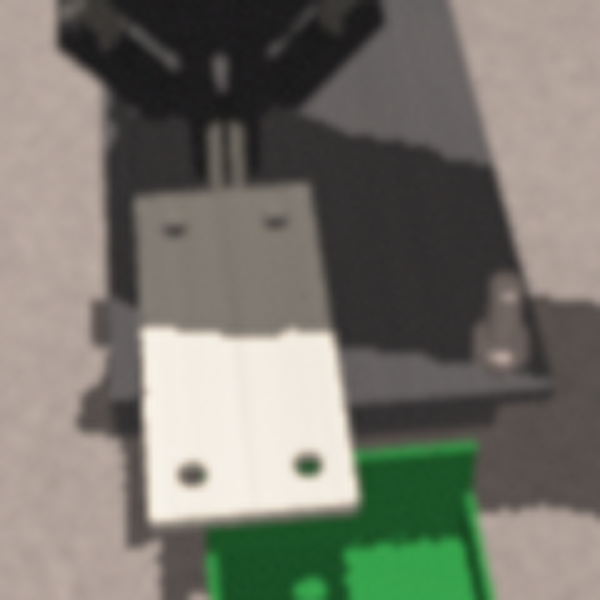

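View pics/t12.png

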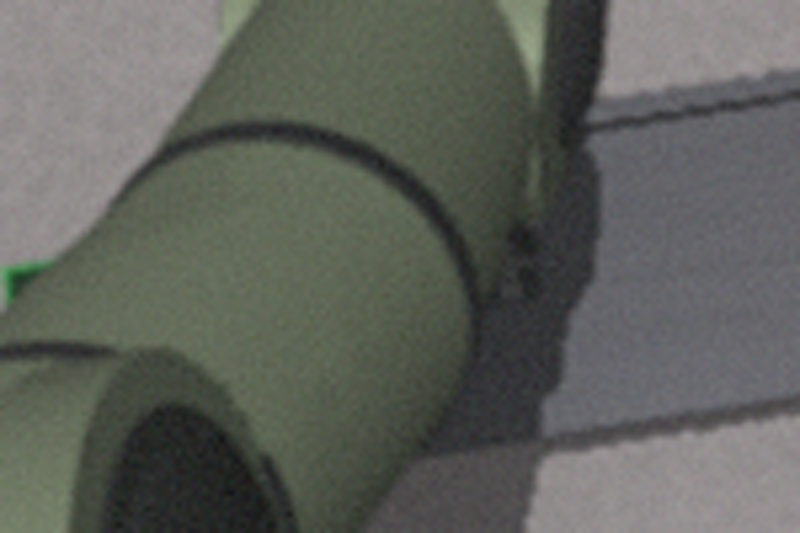

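```bash
python3 - <<'E'
from h import *
fit('side',np.array([[150,520],[133,197],[360,499],[310,182]])/5+[210,190])
print('ledge end pts', inv(L,back('side',np.array([[552,380],[450,389],[357,398]])/5+[210,190],.070))*1000)
fit('top',np.zeros((4,2))) if 0 else None
E
```

```text
side plate ledge [[ 35.3 131.7]] yaw 0.004 [ 0.3 -0.1  0.3 -0.2 -0.2  0.3 -0.4 -0. ]
ledge end pts [[-77.04577499 159.37084769]
 [-39.5751046  159.5095967 ]
 [ -5.6163214  159.98299028]]
```

```bash
python3 -m crank '[{"hand":1,"dx":0,"dy":0,"dz":1.5,"yaw":0},{"hand":1,"dx":0,"dy":0,"dz":3,"yaw":0},{"hand":1,"dx":0,"dy":0,"dz":3,"yaw":0},{"hand":1,"dx":0,"dy":0,"dz":-8,"yaw":0},{"hand":1,"dx":0,"dy":-10,"dz":-20,"yaw":0},{"hand":1,"dx":0,"dy":-45,"dz":-40,"yaw":0},{"hand":1,"dx":0,"dy":-75,"dz":-75,"yaw":0},{"hand":1,"dx":-10,"dy":-95,"dz":-110,"yaw":0},{"hand":1,"dx":-20,"dy":-100,"dz":-145,"yaw":0},{"hand":1,"dx":-30,"dy":-100,"dz":-180,"yaw":0},{"hand":1,"dx":-30,"dy":-100,"dz":-200,"yaw":0},{"hand":1,"dx":-30,"dy":-100,"dz":-200,"yaw":0}]'; python3 - <<'E'
from h import *
goto(-45,115,150)
a=snap('side','side13.png')
cv2.imwrite('pics/c13.png',cv2.resize(a[190:310,210:330],(600,600),interpolation=cv2.INTER_CUBIC)[:,:,::-1])
b=snap('top','top13.png')
cv2.imwrite('pics/t13.png',cv2.resize(b[150:250,120:270],(800,533),interpolation=cv2.INTER_CUBIC)[:,:,::-1])
E
```

```text
clock: 11.85
position: [0.592, -0.1116, 0.1738]
tool_rot: [-1.574, -0.001, 0.229]
force: [0.9, -0.7, 0.2]
grip_width: -0.0004
t 11.85 cur ledge [   1.2 -162.4] z 173.8 yawerr -0.0088 F [ 0.9 -0.7  0.2] w -0.0004
target [0.482 0.147 0.15 ] shift dx,dy,dz [-48.6  22.9 277.1] yaw -0.009
```

View pics/c13.png

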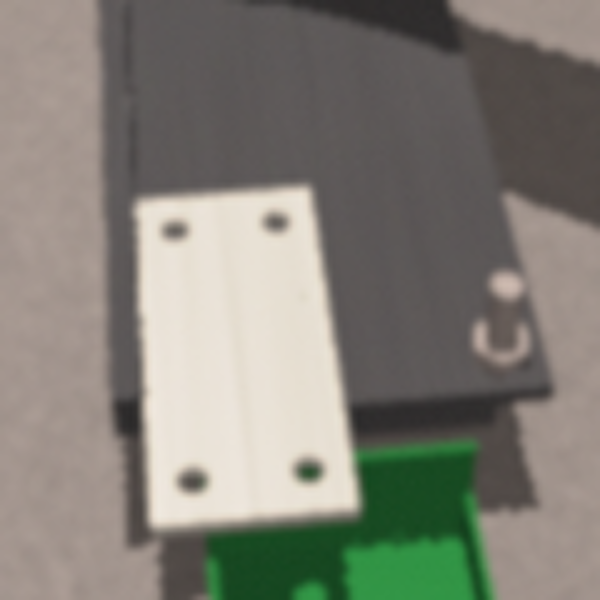

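View pics/t13.png

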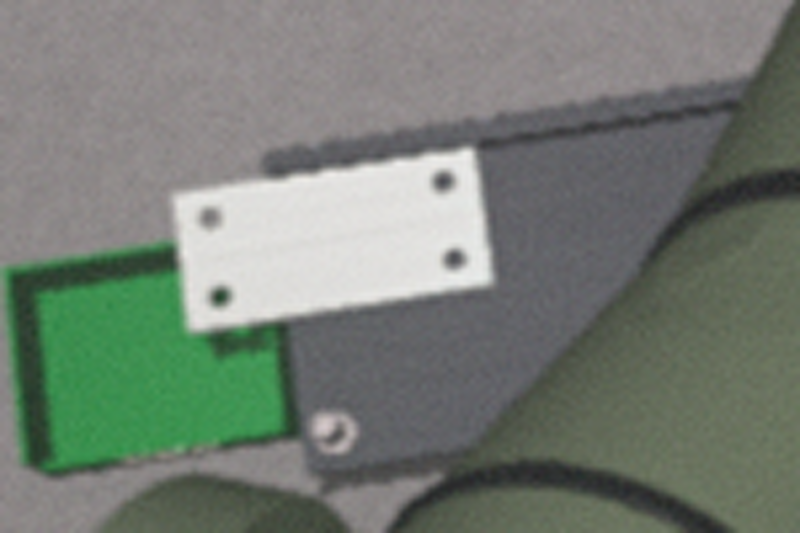

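```bash
python3 - <<'E'
from h import *
fit('side',np.array([[150,525],[136,200],[360,505],[312,186]])/5+[210,190])
fit('top',np.array([[172,193],[474,149],[187,333],[494,285]])/5.333+[120,150])
for n,f in(('top','top13.png'),('side','side13.png')):
    g=cv2.imread('pics/'+f);m=((g.min(2)>(165 if n=='top' else 175))*255).astype(np.uint8);m=cv2.morphologyEx(m,cv2.MORPH_CLOSE,np.ones((7,7)))
    c=[c for c in cv2.findContours(m,0,1)[0] if cv2.pointPolygonTest(c,(182,195) if n=='top' else (260,262),False)>0][0]
    M=np.zeros_like(m);cv2.drawContours(M,[c],-1,255,-1)
    ys,xs=np.nonzero(M);w=inv(L,back(n,np.c_[xs,ys],.076))*1000
    print(n,len(w),cv2.minAreaRect(w.astype(np.float32)), w.mean(0)); C=np.cov(w.T);e,V=np.linalg.eigh(C);v=V[:,1]*np.sign(V[1,1]);print('yaw',np.arctan2(-v[0],v[1]))
# same for front of ledge end in top
print(inv(L,back('top',np.array([[288,330],[312,470]])/5.333+[120,150],.07))*1000)
E
```

```text
side plate ledge [[ 35.  133.8]] yaw -0.003 [ 0.2 -0.1  0.1 -0.2 -0.1  0.3 -0.3 -0. ]
top plate ledge [[ 32.7 131.2]] yaw -0.004 [ 0.1  0.2 -0.  -0.1  0.1 -0.2 -0.2  0.1]
top 1484 ((35.0634880065918, 132.6352081298828), (71.0010986328125, 150.8593292236328), 0.1099066212773323) [ 34.27163962 132.75449682]
yaw -0.010914930333536311
side 2431 ((36.18233871459961, 133.87646484375), (148.96446228027344, 68.80490112304688), 89.88573455810547) [ 36.30813   140.5109834]
yaw -0.0046218102248943215
[[ -7.50784886 158.86149898]
 [-77.76454497 155.5331954 ]]
```

```bash
python3 -m crank '[{"hand":1,"dx":-5,"dy":0,"dz":30,"yaw":0},{"hand":1,"dx":-10,"dy":0,"dz":62,"yaw":0},{"hand":1,"dx":-15,"dy":0,"dz":95,"yaw":0},{"hand":1,"dx":-20,"dy":0,"dz":130,"yaw":0},{"hand":1,"dx":-22,"dy":0,"dz":165,"yaw":0},{"hand":1,"dx":-22,"dy":0,"dz":200,"yaw":0},{"hand":1,"dx":-22,"dy":0,"dz":230,"yaw":0},{"hand":1,"dx":-22,"dy":0,"dz":250,"yaw":0},{"hand":1,"dx":-22,"dy":0,"dz":262,"yaw":0},{"hand":1,"dx":-22,"dy":20,"dz":264,"yaw":0},{"hand":1,"dx":-22,"dy":50,"dz":264,"yaw":0},{"hand":1,"dx":-22,"dy":50,"dz":264,"yaw":0}]'; python3 - <<'E'
from h import *
goto(-20,112,72.5)
a=snap('side','side14.png')
cv2.imwrite('pics/c14.png',cv2.resize(a[130:310,200:340],(466,600),interpolation=cv2.INTER_CUBIC)[:,:,::-1])
E
```

```text
clock: 12.95
position: [0.5072, 0.1468, 0.1189]
tool_rot: [-1.572, 0.005, 0.237]
force: [-1.1, -0.7, -0.2]
grip_width: 0.0
t 12.95 cur ledge [-20.5 108.7] z 118.9 yawerr -0.0006 F [-1.1 -0.7 -0.2] w 0.0
target [0.507 0.15  0.072] shift dx,dy,dz [ 0.7 46.4  3.4] yaw -0.001
```

View pics/c14.png

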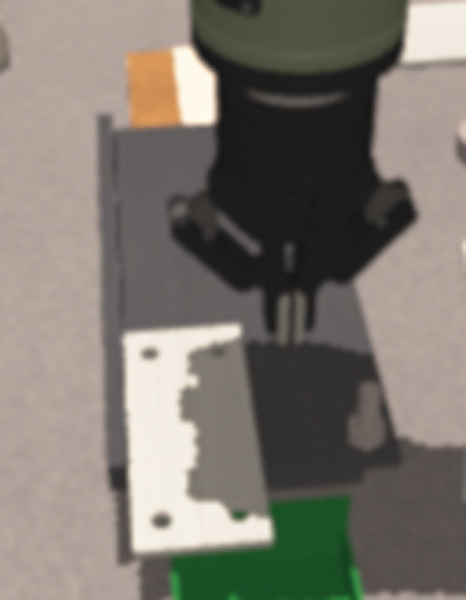

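```bash
python3 -m crank '[{"hand":1,"dx":0,"dy":12,"dz":1,"yaw":0},{"hand":1,"dx":0,"dy":25,"dz":1,"yaw":0},{"hand":1,"dx":0,"dy":36,"dz":1,"yaw":0},{"hand":1,"dx":0,"dy":42,"dz":1,"yaw":0},{"hand":1,"dx":0,"dy":42,"dz":1,"yaw":0},{"hand":1,"dx":0,"dy":42,"dz":1,"yaw":0}]'; python3 - <<'E'
from h import *
goto(-20,112,72.5)
E
```

```text
clock: 13.5
position: [0.5092, 0.148, 0.0808]
tool_rot: [-1.571, -0.0, 0.236]
force: [-0.3, 0.1, 0.4]
grip_width: -0.0002
t 13.5 cur ledge [-18.2 109.4] z 80.8 yawerr -0.0019 F [-0.3  0.1  0.4] w -0.0002
target [0.507 0.15  0.072] shift dx,dy,dz [-1.8  8.3  2.6] yaw -0.002
```

Push gently towards the fence until the force rises (last time at x ≈ -5.4).

```bash
python3 -m crank '[{"hand":1,"dx":0,"dy":5,"dz":3,"yaw":0},{"hand":1,"dx":0,"dy":8.5,"dz":3,"yaw":0},{"hand":1,"dx":0,"dy":8.5,"dz":3,"yaw":0},{"hand":1,"dx":3,"dy":8.5,"dz":3,"yaw":0},{"hand":1,"dx":6,"dy":8.5,"dz":3,"yaw":0},{"hand":1,"dx":8,"dy":8.5,"dz":3,"yaw":0},{"hand":1,"dx":10,"dy":8.5,"dz":3,"yaw":0},{"hand":1,"dx":11,"dy":8.5,"dz":3,"yaw":0},{"hand":1,"dx":12,"dy":8.5,"dz":3,"yaw":0},{"hand":1,"dx":12,"dy":8.5,"dz":3,"yaw":0}]'; python3 -m crank '[{"hand":1,"dx":1,"dy":0,"dz":0,"yaw":0},{"hand":1,"dx":1,"dy":0,"dz":0,"yaw":0}]';  python3 -m crank '[{"hand":1,"dx":1,"dy":0,"dz":0,"yaw":0},{"hand":1,"dx":1,"dy":0,"dz":0,"yaw":0}]'; python3 - <<'E'
from h import *
goto(-20,112,72.5)
E
```

```text
clock: 14.33
position: [0.5201, 0.154, 0.0718]
tool_rot: [-1.571, -0.0, 0.236]
force: [0.5, -0.3, 0.3]
grip_width: -0.0003
clock: 14.5
position: [0.5207, 0.1542, 0.0717]
tool_rot: [-1.571, 0.001, 0.236]
force: [-0.8, 1.3, 0.4]
grip_width: 0.0002
clock: 14.67
position: [0.5208, 0.1542, 0.0716]
tool_rot: [-1.571, 0.002, 0.236]
force: [-6.4, -2.3, 4.7]
grip_width: -0.0001
t 14.6667 cur ledge [ -5.5 112.7] z 71.6 yawerr -0.0015 F [-6.4 -2.3  4.7] w -0.0001
target [0.507 0.15  0.072] shift dx,dy,dz [-14.5  -0.9  -0.7] yaw -0.002
```

```bash
python3 -m crank '[{"hand":1,"dx":-6,"dy":0,"dz":0,"yaw":0},{"hand":1,"dx":-12,"dy":0,"dz":-2,"yaw":0},{"hand":1,"dx":-12,"dy":-20,"dz":-5,"yaw":0},{"hand":1,"dx":-12,"dy":-50,"dz":-15,"yaw":0},{"hand":1,"dx":-12,"dy":-85,"dz":-30,"yaw":0},{"hand":1,"dx":-12,"dy":-110,"dz":-60,"yaw":0},{"hand":1,"dx":-12,"dy":-120,"dz":-95,"yaw":0},{"hand":1,"dx":-12,"dy":-120,"dz":-130,"yaw":0},{"hand":1,"dx":-12,"dy":-120,"dz":-170,"yaw":0},{"hand":1,"dx":-12,"dy":-120,"dz":-210,"yaw":0},{"hand":1,"dx":-12,"dy":-120,"dz":-250,"yaw":0},{"hand":1,"dx":-12,"dy":-120,"dz":-290,"yaw":0}]'; python3 -m crank '[{"hand":1,"dx":0,"dy":0,"dz":-35,"yaw":0},{"hand":1,"dx":0,"dy":0,"dz":-60,"yaw":0},{"hand":1,"dx":0,"dy":0,"dz":-80,"yaw":0},{"hand":1,"dx":0,"dy":0,"dz":-80,"yaw":0},{"hand":1,"dx":0,"dy":0,"dz":-80,"yaw":0}]'; python3 - <<'E'
from h import *
goto(-20,112,72.5)
a=snap('side','side15.png')
cv2.imwrite('pics/c15.png',cv2.resize(a[190:310,210:330],(600,600),interpolation=cv2.INTER_CUBIC)[:,:,::-1])
b=snap('top','top15.png')
cv2.imwrite('pics/t15.png',cv2.resize(b[150:250,120:270],(800,533),interpolation=cv2.INTER_CUBIC)[:,:,::-1])
E
```

```text
clock: 15.67
position: [0.5778, -0.1323, 0.192]
tool_rot: [-1.571, -0.001, 0.236]
force: [0.3, 1.1, 0.8]
grip_width: -0.0
clock: 16.08
position: [0.5961, -0.2091, 0.1915]
tool_rot: [-1.571, 0.0, 0.234]
force: [-0.2, 1.5, -0.0]
grip_width: -0.0003
t 16.0833 cur ledge [ -17.8 -258.1] z 191.5 yawerr -0.0035 F [-0.2  1.5 -0. ] w -0.0003
target [0.507 0.15  0.072] shift dx,dy,dz [ -3.5 118.9 370.2] yaw -0.003
```

View pics/top15.png

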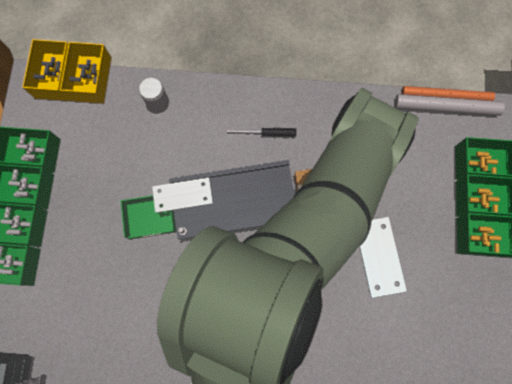

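View pics/t15.png

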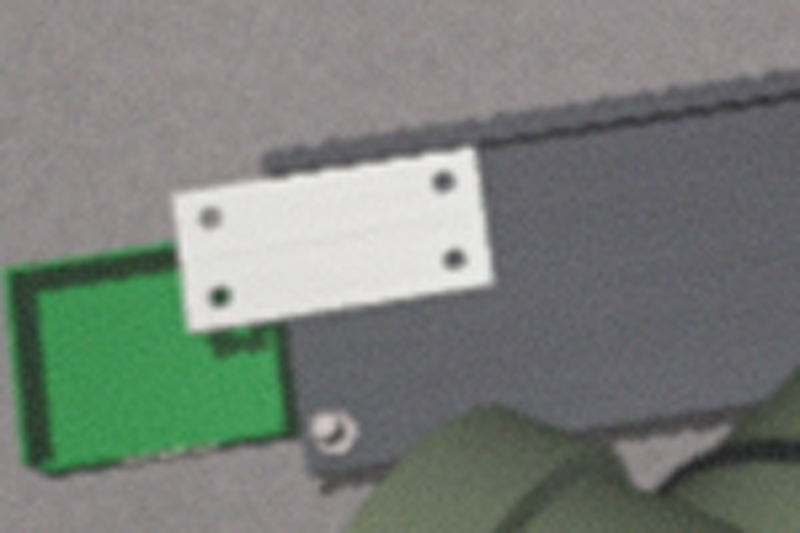

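View pics/c15.png

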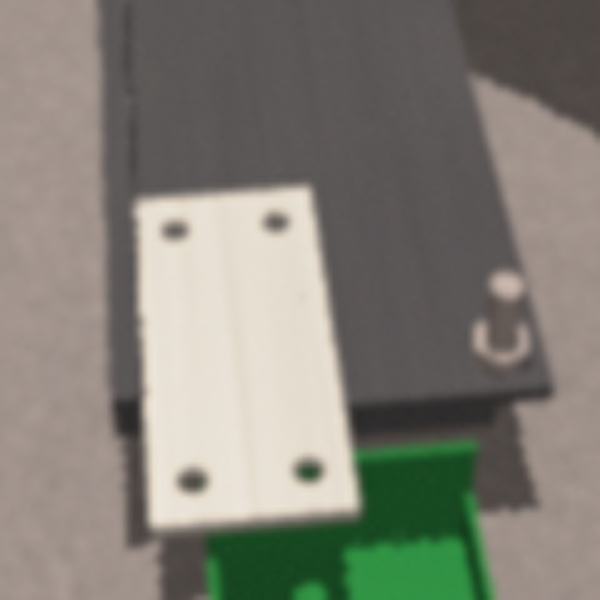

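```bash
python3 - <<'E'
from workcell import bot
print(bot.job_done(), bot.observe()['clock'])
E
```

```text
the job is handed in; nothing more can be done
the job is handed in; nothing more can be done
```

I pushed the 150 x 70 mm drilled plate, and it now lies flat against the fence, overhanging the bin end by about a third of its length. I used only the shut fingertips: first from the front until it was flush, then from its end along the ledge, then one light press from the front to square it. I handed the job in at about 16 s of the 45 s allowed.

- **Position:** both camera views, corrected for their roughly 2 mm calibration offset, put the plate's origin at about y = +133 to +134 mm of the ledge. That leaves about 48 mm sticking out, against a target of 50 mm.
- **Flush with the fence:** the two views put it at x = 33 and 35 mm (33 is flush). The fitted angle is -0.003 to -0.004 rad, and a coarser fit of the top picture gave -0.011. In the squaring press the finger met firm resistance at the same depth (x = -5.5 mm) as when the plate first reached the fence.
- **Everything else:** the bolt, bin and driver look unmoved in the final pictures. The arm hid the bushing, collar, small plate and most of the carton in the last top view, so I did not re-check those. None of my moves went near them at their height.
- **Forces and final state:** the highest contact force I read was about 19 N. The arm is parked clear of everything at z ≈ 0.19 m.

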